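# Tip the sunken teaspoon out of the tall holder

### The arm

A 6-joint arm with a two-finger parallel gripper is mounted at the origin on a cart in front of the work surface, level with it; the furniture and walls round the work are solid. World frame = base frame: x ahead of the robot, y to its left, z up, the work surface at z = 0. Lengths are in mm, angles in rad, forces in N, time in s.
With the tool pointing down it reaches from about 250 to 850 mm from the base axis. Payload 12.5 kg.
Tool frame: the origin (TCP) lies between the finger pads; the fingertips stand 25 mm ahead of it and the grasp point (between the pads) lies 6 mm ahead of it; z points along the fingers, y is the direction in which the jaws open and shut (so a half turn about z gives the same grasp; the last joint's range is limited). The gripper opens to 93 mm and grips with 3 to 60 N. Pads are 15 mm wide; open, the fingers measure 128 mm over their backs; the gripper's body (75 mm by 188 mm) begins 65 mm behind the grasp point.
Start: joints at [-1.275, 0.351, 1.652, -0, 1.139, -0.085], TCP at [204.433, -510.58, 243.633] pointing down, gripper open.
Joint ranges: [-2.75, 2.75], [-0.79, 2.1], [0.01, 2.65], [-1.57, 4.71], [0.07, 3.14], [-2.87, 2.87]. Speed limits (rad/s): [2.22, 2.22, 2.79, 3.14, 3.14, 3.14].

### API

Orientations are given as a unit quaternion [x, y, z, w].
In Python, from station import r gives the robot as it stands.
- The arm moves only by the shell command python3 -m crank 'ROWS' [FORCE]. ROWS is JSON, a list of rows, each a list of 5 numbers: the opening, from -1 (shut) to 1 (fully open), so that 0 is half open, then the shift along the tool's x, y, z in m, then the turn about the tool's z in rad. A call has exactly 10 rows; each row shifts and turns the commanded pose from where the row before left it, along the tool's axes as they then stand; what a row does not reach is not made up. A row lasts 1/10 s, in which the tool goes at most 50 mm and 8.59 degrees, less where a joint would pass 70% of its speed; a pose out of reach is approached as far as the arm can. A call is refused whole if a number of a shift passes 0.05 or a number of a turn 0.15, either way. A call with a gripper value outside its range is refused whole. The fingers move at their own pace and stop on an object; FORCE is the grip in N (left out, the last holds). Time passes only in rows, so rows that do not move let the fingers close, or fill a call up. It gives the time, the measured TCP pose, the force and the opening at its end, in the units of the state.
- r.get_state(): the state, without advancing time (a new reading comes with each control period).
- r.grab_frame(name): name is "side" or "top"; returns the picture (384x512x3 uint8, red, green, blue); there is no depth.
- r.calibration(name): a dict with "fovy" (degrees; the focal length in pixels is half the picture's height over the tangent of half this angle, whatever the lens; pixels are square), "cx", "cy" (the principal point, pixels), "dist" ([k1, k2, p1, p2, k3] as OpenCV has them; the pictures are not rectified), "R" (3x3) and "t" (3): a world point X has camera coordinates R X + t. Camera axes: x right, y down, z forward; pixel columns grow to the right and rows downward; lengths in mm; the calibration is good to about 2 mm. A picture is of the moment at which its call begins. calibration takes no time and is no camera call.
- r.close_job(): hands the job in, once; it reports no verdict.
The state is a dict: "time": time; "qpos": joint angles; "dq": joint speeds; "joint_torque": joint torques, N m; "ee_pos": TCP position; "orientation": TCP orientation; "wrist_force": force on the tool from outside, world axes, zero at the start; "moment": the same for the moment, N m; "finger_gap": finger opening in mm.
Only numpy, scipy, OpenCV 4.12 (cv2) and the standard library are available. Lean on these libraries where they do the work, as an engineer would, in place of code of your own. Each camera call takes 0.05 s, during which the arm holds its last target. There are 200 camera calls.

### The job

A clean teaspoon has sunk into the tall narrow steel utensil holder, too deep to be gripped. Tilt the holder mouth-down low over the tray (the mouth no more than about a hand's breadth above it) so that the teaspoon slides out and lies in the tray, without the teaspoon ever touching the worktop. Then lay the empty holder down on its side on the worktop, clear of the tray, and leave the salt shaker, tape roll and bowl where they are and the tray in its place.

Things in the scene. Friction and masses are not known exactly. Their poses are not given: they have to be found in the camera images.
- holder: tall narrow square steel utensil holder, loose, standing upright at first: 44 x 44 mm outside, 200 mm tall, walls 4 mm (bore 36 x 36 mm), floor 6 mm, about 0.3 kg, open only at the top. Origin: centre of its underside; z along its length to the mouth; x, y square to its flat faces. Lying, it does not roll; it topples if leaned more than about 12 degrees.
- holder_mouth (a point): centre of the holder's open end, 200 mm from its origin along its z
- holder_middle (a point): centre of the holder, 100 mm from its origin along its z (at 22 mm height when it lies on its side)
- teaspoon: steel teaspoon 137 mm long, 28 mm wide at the bowl, 13 mm deep, about 20 g, at first loose upright in the holder, its top about 55 mm below the rim. Origin: middle of its length, on its underside; x along its length. It slides out only when the holder is tilted well past level; friction varies: it needs about 30 to 50 degrees mouth-down, and its tail may stay in the mouth until that is drawn back.
- tray: shallow grey serving tray, 325 mm long (its y axis, roughly pointing along world x), 215 mm wide (its x axis), rim 35 mm high, flat floor about 2 mm thick and 258 x 148 mm, sloping sides; 0.52 kg, stands loose on the worktop. Origin: centre of its underside, z up.
- worktop: the fixed white worktop; its top is at world z = 0
- salt_shaker: bystander: white salt shaker, 43 mm wide, 73 mm tall; origin centre of underside
- tape_roll: bystander: roll of tan tape lying flat, 96 mm across, 25 mm tall; origin centre of underside
- bowl: bystander: white bowl, 114 mm across, 64 mm tall; origin centre of underside
Things that resemble listed ones, but are neither listed nor needed, are in the scene too. Leave any green or purple look-alike of the holder alone.

How it is judged (in metres and radians):
On the way, in this order (a step that is already met when the one before it is completed fails the run):
1. the holder, the teaspoon still in it, is tilted mouth-down low over the tray (angle between holder's own z axis and vertical above 1.75 rad and horizontal distance between holder_mouth and tray below 0.16 m and height (world z) of holder_mouth below 0.16 m and distance between teaspoon and holder_middle below 0.11 m), for 0.05 s.
2. the teaspoon is out of the holder and in the tray (distance between teaspoon and holder_middle above 0.11 m and z of teaspoon in the frame of tray below 0.035 m and horizontal distance between teaspoon and tray below 0.13 m), for 0.2 s.
At the end, for the whole second after the job is handed in: Teaspoon at rest in the tray (middle within 90 mm across, 140 mm along of its centre, under 35 mm above its underside); empty holder at rest on its side on the worktop (within 4 degrees of level, middle 15-30 mm up), not touching the tray; tray within 40 mm of its start (x of teaspoon in the frame of tray between -0.09 and 0.09 m and y of teaspoon in the frame of tray between -0.14 and 0.14 m and z of teaspoon in the frame of tray between -0.002 and 0.035 m and linear speed of each of teaspoon, holder below 0.02 m/s and angle between holder's own z axis and vertical between 1.5 and 1.64 rad and height (world z) of holder_middle between 0.015 and 0.03 m and contact force between holder and tray below 0.05 N and distance between teaspoon and holder_middle above 0.11 m and distance of tray from where it was at the start of the episode below 0.04 m).
It fails at once if the teaspoon touches the worktop (contact force between teaspoon and worktop above 0.02 N).
It fails at once if the holder is tipped mouth-down with the teaspoon in it and its mouth more than 0.2 m above the worktop (angle between holder's own z axis and vertical above 2.1 rad and height (world z) of holder_mouth above 0.2 m and distance between teaspoon and holder_middle below 0.1 m).
It fails at once if the salt shaker is moved more than 30 mm (distance of salt_shaker from where it was at the start of the episode above 0.03 m).
It fails at once if the tape roll is moved more than 30 mm (distance of tape_roll from where it was at the start of the episode above 0.03 m).
It fails at once if the bowl is moved more than 30 mm (distance of bowl from where it was at the start of the episode above 0.03 m).
It also fails if it takes over 67 s, if anything falls off the work surface, if the arm or the gripper's body presses on something with over 40 N, if the wrist force passes 120 N, or if a joint passes its speed limit or range.

## Working session

There is one attempt and no reset: what is moved stays moved. The work goes in short steps, Python scripts to look and compute and a shell command to move; the robot and the scene stay as the last step left them, time stands still between calls to the robot, and variables do not carry over. Pictures are saved under pics/ and viewed, about 8 in all and at most 12, crops included, and the job is handed in when it is done.

```bash
ls; mkdir -p pics
python3 - <<'E'
from station import r
import cv2,numpy as np
s=r.get_state();print({k:np.round(v,3).tolist() for k,v in s.items()})
for n in("side","top"):
    im=r.grab_frame(n);cv2.imwrite(f"pics/{n}0.png",im[:,:,::-1])
    c=r.calibration(n);print(n,c)
a=cv2.imread("pics/side0.png");b=cv2.imread("pics/top0.png")
E
```

```text
pics
{'time': 0.0, 'qpos': [-1.275, 0.351, 1.652, -0.0, 1.139, -0.085], 'dq': [0.001, -0.001, -0.001, -0.0, -0.001, 0.0], 'joint_torque': [0.004, -49.732, -28.526, 0.07, 0.026, -0.0], 'ee_pos': [204.333, -510.307, 243.124], 'orientation': [0.982, 0.189, -0.0, -0.001], 'wrist_force': [0.046, 0.967, 0.857], 'moment': [0.027, -0.002, 0.015], 'finger_gap': 92.887}
side {'fovy': 53.09681518245073, 'cx': 253.38940696619557, 'cy': 192.10864713275734, 'dist': array([-0.0250048,  0.       ,  0.       ,  0.       ,  0.       ]), 'R': array([[-9.99916456e-01, -9.63212195e-03,  8.61988778e-03],
       [-1.29110695e-02,  7.76248573e-01, -6.30294738e-01],
       [-6.20099805e-04, -6.30353373e-01, -7.76308083e-01]]), 't': array([ 505.87736247, -154.21140508, 1243.98397604])}
top {'fovy': 42.077969948185086, 'cx': 257.3262154782179, 'cy': 190.6953564067499, 'dist': array([-0.14959774,  0.        ,  0.        ,  0.        ,  0.        ]), 'R': array([[ 0.43873256, -0.89861018, -0.00367129],
       [-0.82164819, -0.39949601, -0.40656757],
       [ 0.36387909,  0.18139094, -0.91361334]]), 't': array([-228.99502804,  332.69187503, 1922.65223908])}
```

View pics/side0.png

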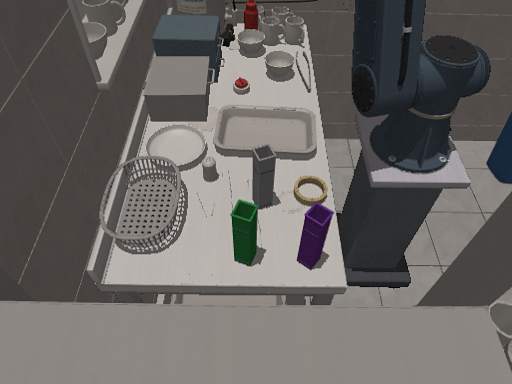

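View pics/top0.png

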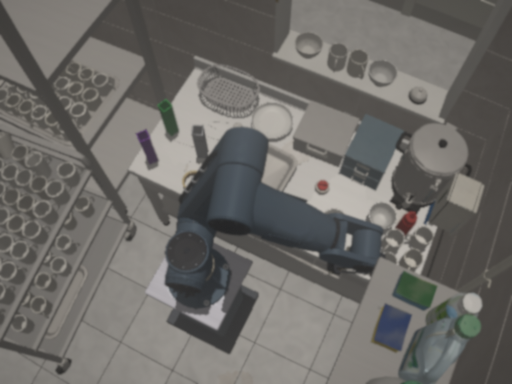

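Side view: candidates for the holder are grey (263,177), green (245,233) and purple (314,237). The steel one is the grey one. The tray is at (266,131), the tape at (311,190), the shaker at (209,168), and two bowls sit far off at (279,64) and (251,42). A close crop will confirm.

```bash
cat > h.py <<'E'
import cv2,numpy as np
from station import r
def K(n):
    c=r.calibration(n);f=192/np.tan(np.radians(c["fovy"]/2))
    return np.array([[f,0,c["cx"]],[0,f,c["cy"]],[0,0,1]]),c["dist"],c["R"],c["t"]
def cast(n,uv,z):
    k,d,R,t=K(n);p=cv2.undistortPoints(np.float64(uv).reshape(-1,1,2),k,d)[:,0]
    ray=np.c_[p,np.ones(len(p))]@R;C=-R.T@t
    return C+ray*((z-C[2])/ray[:,2])[:,None]
def proj(n,X):
    k,d,R,t=K(n);return cv2.projectPoints(np.float64(X).reshape(-1,1,3),cv2.Rodrigues(R)[0],t,k,d)[0][:,0]
E
python3 - <<'E'
import cv2
a=cv2.imread("pics/side0.png");c=a[95:215,200:335]
cv2.imwrite("pics/c1.png",cv2.resize(c,None,fx=5,fy=5,interpolation=cv2.INTER_CUBIC)[:600,:])
from h import *
print([(-K(n)[2].T@K(n)[3]).round() for n in("side","top")])
E
```

```text
[array([505., 909., 864.]), array([-326., -422., 1891.])]
```

View pics/c1.png

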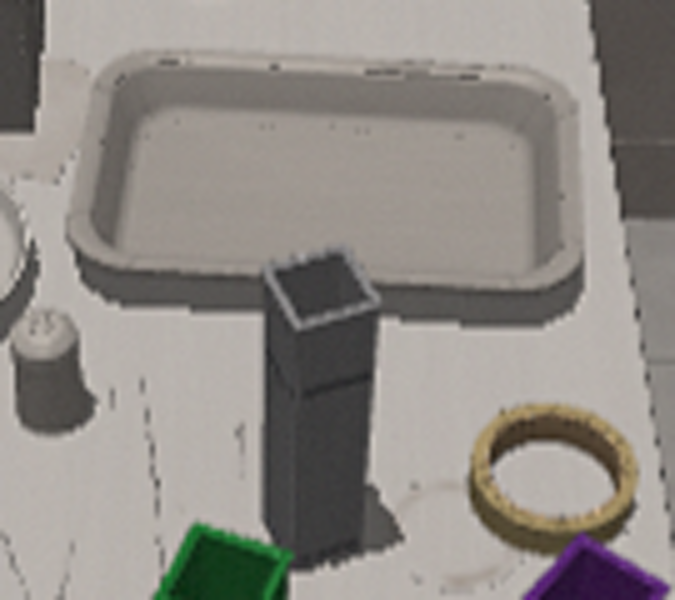

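The crop shows one grey open square tube, with rim corners at (265,265), (342,250), (378,298) and (302,328). It is the steel holder. The tray is just behind it; the tape and shaker are at its sides.

Run:
```python
from h import *
f=lambda uv:np.float64(uv)/5+[199.6,94.6]
P=lambda s,uv,z:print(s,cast("side",f(uv),z).round(0)[:,:2].tolist())
rim=cast("side",f([(265,265),(342,250),(378,298),(302,328)]),200)
print(rim.round(),rim.mean(0));d=np.roll(rim,-1,0)-rim
print(np.linalg.norm(d,axis=1),np.degrees(np.arctan2(d[:,1],d[:,0]))%90)
P("base",[(265,540),(300,568),(365,550)],0)
P("rim L/R/top/bot",[(68,220),(582,262),(330,58),(330,275),(160,52),(540,72),(110,262),(540,290)],35)
P("floor",[(140,108),(520,122),(118,245),(535,275)],2)
P("tape",[(470,470),(637,470),(553,405),(553,525)],25)
P("shaker",[(55,430)],0)
P("green rim",[(200,525),(290,550)],200);P("purp rim",[(585,537),(525,600),(668,590)],200)
P("plate",[(25,240)],20)
s=lambda uv,z:print(cast("side",uv,z).round()[:,:2].tolist())
s([(245,262),(312,268),(279,70),(279,78),(320,150)],0)
```

```text
[[507. 229. 200.]
 [469. 217. 200.]
 [452. 250. 200.]
 [489. 271. 200.]] [479.59303456 241.77455651 200.        ]
[39.66470958 37.11310734 42.29827278 46.19071503] [16.52572294 27.20692459 29.38647452 23.12223456]
base [[506.0, 245.0], [486.0, 265.0], [449.0, 252.0]]
rim L/R/top/bot [[632.0, 22.0], [313.0, 53.0], [466.0, -142.0], [468.0, 68.0], [582.0, -146.0], [324.0, -130.0], [603.0, 59.0], [341.0, 78.0]]
floor [[596.0, -127.0], [335.0, -117.0], [603.0, 9.0], [336.0, 32.0]]
tape [[390.0, 213.0], [295.0, 211.0], [339.0, 162.0], [346.0, 251.0]]
shaker [[631.0, 165.0]]
green rim [[534.0, 391.0], [495.0, 404.0]]
purp rim [[366.0, 395.0], [394.0, 429.0], [333.0, 423.0]]
plate [[660.0, 24.0]]
[[523.0, 435.0], [355.0, 449.0], [409.0, -411.0], [411.0, -358.0], [293.0, 30.0]]
```

Choice confirmed: holder at about (480,243), faces at about 24°. Tray centre is about (472,-40), its long axis yawed about -4°.

The tool cannot tilt, so this is the plan:
1. Grip the holder near the top, carry it upright into the tray, and lay it down there by pivoting.
2. Regrip near its base and lift, mouth on the tray floor, so the spoon slides out.
3. Lay the empty holder on the worktop.

```bash
cat > go.py <<'E'
import sys,numpy as np
from scipy.spatial.transform import Rotation as Q
from station import r
# usage: go.py x y z yaw(tool x) -> remaining shift in tool axes (mm), turn about tool z (rad)
s=r.get_state();q=Q.from_quat(s["orientation"]);M=q.as_matrix()
yaw=np.degrees(np.arctan2(M[1,0],M[0,0]))
print("t",round(s["time"],2),"p",np.round(s["ee_pos"],1),"yaw",round(yaw,1),"zdown",np.round(M[:,2],3),"gap",round(s["finger_gap"],1),"F",np.round(s["wrist_force"],1),"M",np.round(s["moment"],2),"q",np.round(s["qpos"],2))
if len(sys.argv)>1:
    a=list(map(float,sys.argv[1:]))
    print("shift",(M.T@(np.array(a[:3])-s["ee_pos"])).round(1),"turn",round(-np.radians((a[3]-yaw+180)%360-180),3))
E
python3 -m crank '[[1,0.027,-0.03,-0.003,-0.004],[1,0.027,-0.03,-0.003,-0.004],[1,0.027,-0.03,-0.003,-0.004],[1,0.027,-0.03,-0.003,-0.004],[1,0.027,-0.03,-0.003,-0.004],[1,0.027,-0.03,-0.003,-0.004],[1,0.027,-0.03,-0.003,-0.004],[1,0.027,-0.03,-0.003,-0.004],[1,0.027,-0.03,-0.003,-0.004],[1,0.027,-0.03,-0.003,-0.004]]' 20; python3 go.py 480 243 270 24
```

```text
time: 1.1
ee_pos: [336.8, -127.7, 273.7]
orientation: [0.978, 0.209, 0.0, 0.0]
wrist_force: [-0.1, 0.4, 0.5]
finger_gap: 93.2
t 1.1 p [ 336.8 -127.7  273.7] yaw 24.1 zdown [ 0. -0. -1.] gap 93.2 F [-0.1  0.4  0.5] M [-0.02  0.06 -0.01] q [-0.49 -0.05  2.05  0.    1.14  0.66]
shift [ 282.1 -279.9    3.8] turn 0.002
```

```bash
python3 -m crank '[[1,0.03,-0.03,0,0],[1,0.03,-0.03,0,0],[1,0.03,-0.03,0,0],[1,0.03,-0.03,0,0],[1,0.03,-0.03,0,0],[1,0.03,-0.03,0,0],[1,0.03,-0.03,0,0],[1,0.03,-0.03,0,0],[1,0.03,-0.03,0,0],[1,0,0,0,0]]'; python3 go.py 480 243 270 24
python3 - <<'E'
from h import *
im=r.grab_frame("side");c=im[90:215,190:340,::-1]
cv2.imwrite("pics/c2.png",cv2.resize(c,None,fx=4.5,fy=4.5,interpolation=cv2.INTER_CUBIC))
E
```

```text
time: 2.1
ee_pos: [473.6, 230.8, 272.9]
orientation: [0.978, 0.21, -0.0, -0.0]
wrist_force: [-0.3, -1.2, -0.2]
finger_gap: 93.0
t 2.1 p [473.6 230.8 272.9] yaw 24.3 zdown [-0.  0. -1.] gap 93.0 F [-0.3 -1.2 -0.2] M [-0.02  0.07 -0.02] q [0.36 0.28 1.68 0.   1.19 1.51]
shift [10.9 -8.5  2.9] turn 0.005
```

View pics/c2.png

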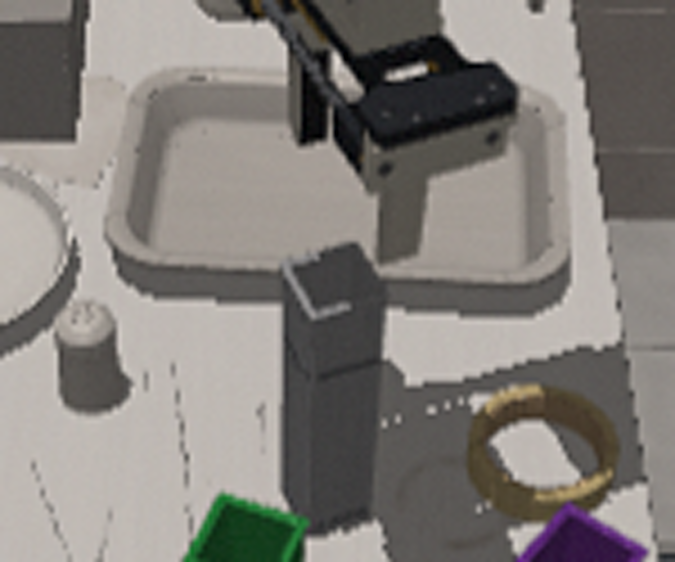

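The view shows the gripper above the holder, fingers at (310,110) and (400,220). The jaw axis matches the holder's faces. Centring, then descending.

```bash
python3 -m crank '[[1,0.011,-0.0085,0.003,0],[1,0,0,0.015,0],[1,0,0,0.018,0],[1,0,0,0.018,0],[1,0,0,0.018,0],[1,0,0,0.018,0],[1,0,0,0,0],[1,0,0,0,0],[0,0,0,0,0],[-0.1,0,0,0,0]]' 20; python3 go.py 480 243 181 24
python3 -m crank '[[-0.1,0,0,0,0],[-0.2,0,0,0,0],[-0.3,0,0,0,0],[-0.5,0,0,0,0],[-0.8,0,0,0,0],[-1,0,0,0,0],[-1,0,0,0,0],[-1,0,0,0,0],[-1,0,0,0,0],[-1,0,0,0,0]]' 20; python3 go.py
```

```text
time: 3.15
ee_pos: [479.9, 239.7, 184.6]
orientation: [0.978, 0.209, 0.001, -0.0]
wrist_force: [-1.3, -0.1, 0.1]
finger_gap: 81.5
t 3.15 p [479.9 239.7 184.6] yaw 24.1 zdown [ 0.001  0.001 -1.   ] gap 81.5 F [-1.3 -0.1  0.1] M [ 0.02 -0.   -0.03] q [ 0.38  0.4   1.75 -0.    1.    1.53]
shift [ 1.4 -2.9  3.6] turn 0.002
time: 4.15
ee_pos: [479.5, 239.7, 183.7]
orientation: [0.978, 0.209, 0.0, -0.0]
wrist_force: [-0.4, 0.7, 0.8]
finger_gap: 44.2
t 4.15 p [479.5 239.7 183.7] yaw 24.1 zdown [ 0.  0. -1.] gap 44.2 F [-0.4  0.7  0.8] M [0.16 0.06 0.02] q [0.38 0.4  1.75 0.   1.   1.53]
```

Gripped, gap 44.2 mm. Lifting it upright and carrying it to the tray.

```bash
python3 -m crank '[[-1,0,0,-0.01,0],[-1,0,0,-0.02,0],[-1,0,0,-0.02,0],[-1,0,0,-0.02,0],[-1,-0.002,0.01,-0.01,0],[-1,-0.003,0.02,0,0],[-1,-0.004,0.03,0,0],[-1,-0.004,0.03,0,0],[-1,-0.004,0.03,0,0],[-1,-0.004,0.03,0,0]]' 40; python3 go.py 570 -47 263 24
python3 -m crank '[[-1,-0.004,0.03,0,0],[-1,-0.004,0.03,0,0],[-1,-0.003,0.03,0,0],[-1,-0.003,0.03,0,0],[-1,-0.002,0.02,0,0.05],[-1,0,0.01,0,0.07],[-1,0,0,0,0.09],[-1,0,0,0,0.1],[-1,0,0,0,0.09],[-1,0,0,0,0.09]]' 40; python3 go.py 570 -47 263 -4
```

```text
time: 5.15
ee_pos: [521.4, 92.3, 263.4]
orientation: [0.978, 0.209, -0.0, 0.0]
wrist_force: [0.1, 0.2, -4.2]
finger_gap: 44.0
t 5.15 p [521.4  92.3 263.4] yaw 24.1 zdown [-0.001 -0.    -1.   ] gap 44.0 F [ 0.1  0.2 -4.2] M [ 0.01 -0.07 -0.06] q [ 0.09  0.29  1.68 -0.    1.17  1.24]
shift [-12.5 147.    0.4] turn 0.002
time: 6.15
ee_pos: [567.2, -50.2, 263.3]
orientation: [0.999, -0.037, -0.001, 0.0]
wrist_force: [0.0, 0.1, -3.1]
finger_gap: 44.0
t 6.15 p [567.2 -50.2 263.3] yaw -4.2 zdown [-0.001 -0.    -1.   ] gap 44.0 F [ 0.   0.1 -3.1] M [0.07 0.04 0.01] q [-0.17  0.37  1.58 -0.    1.2   1.47]
shift [ 2.5 -3.4  0.3] turn -0.003
```

Run:
```python
from h import *
im=r.grab_frame("side");c=im[60:200,180:340,::-1].copy()
cv2.imwrite("pics/c3.png",cv2.resize(c,None,fx=4,fy=4,interpolation=cv2.INTER_CUBIC))
p=proj("side",[[548,-28,0],[592,-28,0],[343,34,2],[601,34,2],[343,-114,2],[601,-114,2]]);print(((p-[180,60])*4).round())
```

```text
[[243. 306.]
 [189. 305.]
 [498. 360.]
 [173. 356.]
 [485. 238.]
 [184. 234.]]
```

View pics/c3.png

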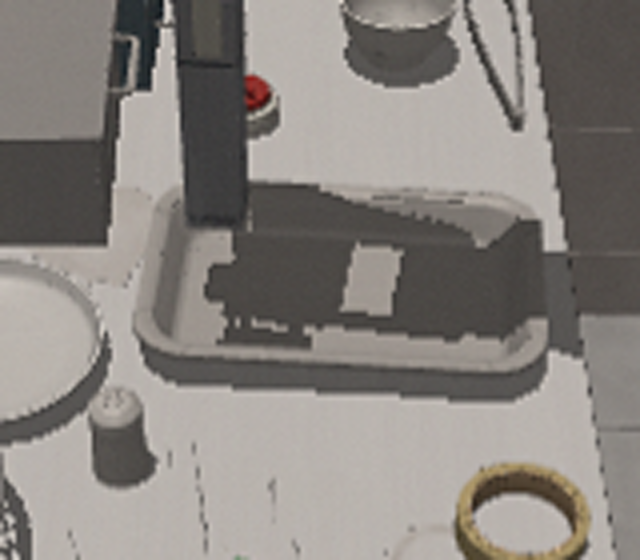

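The holder hangs upright over the left end of the tray, its base at (215,225) in the crop. The floor edges agree with my estimate, so I lower it to the floor.

```bash
python3 -m crank '[[-1,0.002,-0.003,0.01,0],[-1,0,0,0.02,0],[-1,0,0,0.02,0],[-1,0,0,0.014,0],[-1,0,0,0.006,0],[-1,0,0,0.004,0],[-1,0,0,0.002,0],[-1,0,0,0,0],[-1,0,0,0,0],[-1,0,0,0,0]]' 30; python3 go.py 570 -47 186 -4
```

```text
time: 7.2
ee_pos: [570.2, -46.6, 188.1]
orientation: [0.999, -0.035, 0.0, 0.0]
wrist_force: [0.3, -0.3, -2.9]
finger_gap: 44.0
t 7.2 p [570.2 -46.6 188.1] yaw -4.0 zdown [ 0.001 -0.    -1.   ] gap 44.0 F [ 0.3 -0.3 -2.9] M [ 0.03  0.02 -0.05] q [-0.16  0.45  1.65 -0.    1.04  1.48]
shift [-0.2  0.4  2.1] turn 0.001
```

```bash
python3 -m crank '[[-1,0,0,0.001,0],[-1,0,0,0.001,0],[-1,0,0,0.001,0],[-1,0,0,0,0],[-1,0,0,0,0],[-1,-0.01,0,0,0],[-1,-0.01,0,0,0],[-1,-0.01,0,0,0],[-1,-0.01,0,0.001,0],[-1,-0.01,0,0.001,0]]' 6; python3 go.py
```

```text
time: 8.2
ee_pos: [519.0, -43.0, 182.4]
orientation: [0.999, -0.035, -0.0, -0.0]
wrist_force: [0.9, 1.3, -1.8]
finger_gap: 43.9
t 8.2 p [519.  -43.  182.4] yaw -4.0 zdown [-0.  0. -1.] gap 43.9 F [ 0.9  1.3 -1.8] M [ 0.15 -0.28  0.01] q [-0.17  0.37  1.79  0.    0.98  1.47]
```

```bash
python3 -m crank '[[-1,-0.014,0,0.002,0],[-1,-0.014,0,0.003,0],[-1,-0.013,0,0.004,0],[-1,-0.014,0,0.007,0],[-1,-0.014,0,0.007,0],[-1,-0.013,0,0.01,0],[-1,-0.012,0,0.01,0],[-1,-0.01,0,0.011,0],[-1,0,0,0,0],[-1,0,0,0,0]]' 6; python3 go.py
python3 - <<'E'
from h import *
im=r.grab_frame("side");c=im[60:200,180:340,::-1].copy()
cv2.imwrite("pics/c4.png",cv2.resize(c,None,fx=4,fy=4,interpolation=cv2.INTER_CUBIC))
E
```

```text
time: 9.2
ee_pos: [416.0, -36.0, 128.7]
orientation: [0.999, -0.035, -0.001, -0.0]
wrist_force: [-1.7, 0.9, -1.8]
finger_gap: 44.3
t 9.2 p [416.  -36.  128.7] yaw -4.0 zdown [-0.001  0.    -1.   ] gap 44.3 F [-1.7  0.9 -1.8] M [ 0.12  0.32 -0.1 ] q [-0.2   0.29  2.08 -0.    0.77  1.44]
```

View pics/c4.png

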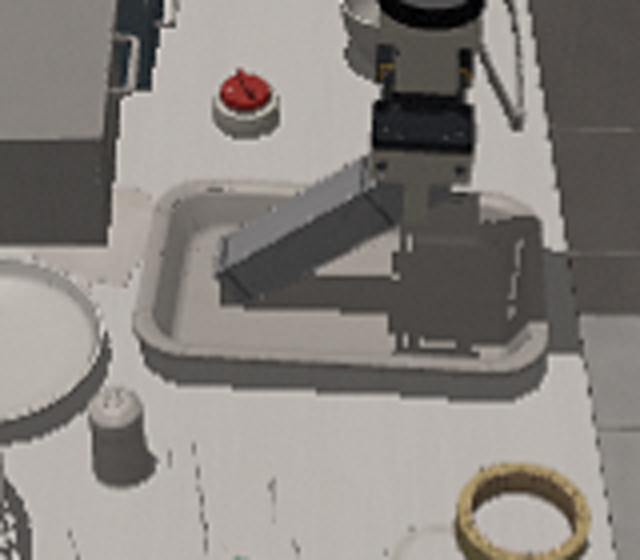

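The holder leans at about 55° with its base on the tray floor at (235,275). The tray has not moved. Continuing to flat.

```bash
python3 -m crank '[[-1,-0.010,0,0.012,0],[-1,-0.009,0,0.013,0],[-1,-0.008,0,0.013,0],[-1,-0.006,0,0.014,0],[-1,-0.005,0,0.015,0],[-1,-0.004,0,0.014,0],[-1,-0.002,0,0.010,0],[-1,-0.001,0,0.004,0],[-1,0,0,0,0],[-1,0,0,0,0]]' 6; python3 go.py
```

```text
time: 10.25
ee_pos: [372.0, -32.9, 34.0]
orientation: [0.999, -0.035, 0.0, 0.0]
wrist_force: [0.0, 0.1, -2.2]
finger_gap: 43.8
t 10.25 p [372.  -32.9  34. ] yaw -4.0 zdown [ 0.001 -0.    -1.   ] gap 43.8 F [ 0.   0.1 -2.2] M [ 0.05  0.17 -0.02] q [-0.21  0.45  2.23 -0.    0.46  1.43]
```

```bash
python3 -m crank '[[0,0,0,0,0],[0.3,0,0,0,0],[0.5,0,0,-0.002,0],[0.5,0,0,-0.005,0],[0.5,0.01,0,0,0],[0.5,0.02,0,0,0],[0.5,0.03,0,0,0],[0.5,0.035,0,0,0],[0.5,0.03,0,0,0],[0.5,0.01,0,0,0]]' 6; python3 go.py
python3 - <<'E'
from h import *
im=r.grab_frame("side");c=im[60:200,180:340,::-1].copy()
cv2.imwrite("pics/c5.png",cv2.resize(c,None,fx=4,fy=4,interpolation=cv2.INTER_CUBIC))
E
```

```text
time: 11.25
ee_pos: [509.2, -42.4, 41.0]
orientation: [0.999, -0.035, 0.001, 0.0]
wrist_force: [-0.1, 0.3, -0.3]
finger_gap: 69.9
t 11.25 p [509.2 -42.4  41. ] yaw -4.0 zdown [ 0.003 -0.    -1.   ] gap 69.9 F [-0.1  0.3 -0.3] M [ 0.01  0.01 -0.01] q [-0.17  0.59  1.89  0.    0.66  1.47]
```

View pics/c5.png

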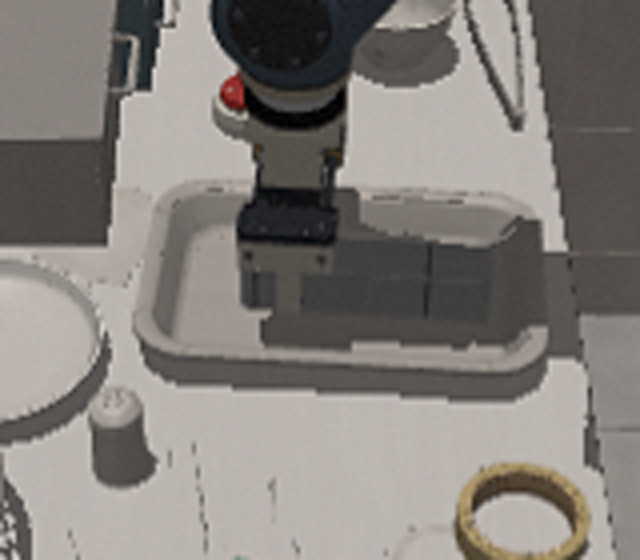

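The holder lies flat in the tray. The mouth is at (495,290), the base at (240,285), and the fingers straddle it about 40 mm from the base. Gripping softly and lifting the base.

```bash
python3 -m crank '[[0.5,0,0,0.006,0],[0.5,0,0,0.004,0],[0,0,0,0,0],[-0.5,0,0,0,0],[-1,0,0,0,0],[-1,0,0,0,0],[-1,0,0,0,0],[-1,0,0,-0.01,0],[-1,0,0,-0.01,0],[-1,0.001,0,-0.01,0]]' 8; python3 go.py
python3 -m crank '[[-1,0.005,0,-0.005,0],[-1,0.01,0,-0.005,0],[-1,0.01,0,-0.005,0],[-1,0.01,0,-0.005,0],[-1,0.01,0,-0.005,0],[-1,0,0,0,0],[-1,0,0,0,0],[-1,0,0,0,0],[-1,0,0,0,0],[-1,0,0,0,0]]' 8; python3 go.py;  python3 - <<'E'
from h import *
im=r.grab_frame("side");c=im[60:200,180:340,::-1].copy()
cv2.imwrite("pics/c6.png",cv2.resize(c,None,fx=4,fy=4,interpolation=cv2.INTER_CUBIC))
E
```

```text
time: 12.3
ee_pos: [507.1, -42.2, 61.6]
orientation: [0.999, -0.035, 0.0, 0.0]
wrist_force: [-0.0, 0.2, -2.7]
finger_gap: 43.8
t 12.3 p [507.1 -42.2  61.6] yaw -4.0 zdown [ 0. -0. -1.] gap 43.8 F [-0.   0.2 -2.7] M [ 0.02 -0.14 -0.01] q [-0.17  0.55  1.89  0.    0.7   1.47]
time: 13.3
ee_pos: [551.9, -45.4, 85.6]
orientation: [0.999, -0.035, -0.0, -0.0]
wrist_force: [0.3, -0.8, -1.0]
finger_gap: 43.8
t 13.3 p [551.9 -45.4  85.6] yaw -4.0 zdown [-0.  0. -1.] gap 43.8 F [ 0.3 -0.8 -1. ] M [ 0.02 -0.1   0.01] q [-0.17  0.57  1.76 -0.    0.81  1.47]
```

View pics/c6.png

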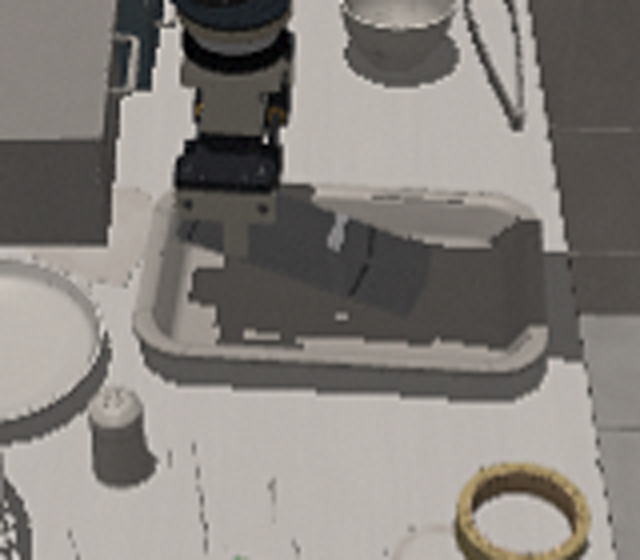

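Tilted about 20° mouth-down, with the mouth on the tray floor at (415,305). Raising further to about 48°.

```bash
python3 -m crank '[[-1,0.002,0,-0.005,0],[-1,0.002,0,-0.005,0],[-1,0.002,0,-0.005,0],[-1,0.002,0,-0.005,0],[-1,0.002,0,-0.005,0],[-1,0.002,0,-0.005,0],[-1,0.002,0,-0.005,0],[-1,0.002,0,-0.005,0],[-1,0.001,0,-0.005,0],[-1,0.001,0,-0.005,0]]' 8; python3 go.py
python3 -m crank '[[-1,0.001,0,-0.005,0],[-1,0,0,0,0],[-1,0,0,0,0],[-1,0,0,0,0],[-1,0,0,0,0],[-1,0.004,0,-0.005,0],[-1,0.004,0,-0.005,0],[-1,0.004,0,-0.005,0],[-1,0.004,0,-0.005,0],[-1,0,0,0,0]]' 15; python3 go.py;  python3 - <<'E'
from h import *
im=r.grab_frame("side");c=im[60:200,180:340,::-1].copy()
cv2.imwrite("pics/c7.png",cv2.resize(c,None,fx=4,fy=4,interpolation=cv2.INTER_CUBIC))
E
```

```text
time: 14.35
ee_pos: [570.0, -46.6, 136.0]
orientation: [0.999, -0.035, -0.0, 0.0]
wrist_force: [0.7, 0.6, -3.5]
finger_gap: 44.2
t 14.35 p [570.  -46.6 136. ] yaw -4.0 zdown [-0. -0. -1.] gap 44.2 F [ 0.7  0.6 -3.5] M [ 0.03 -0.09 -0.  ] q [-0.16  0.52  1.69 -0.    0.93  1.48]
time: 15.35
ee_pos: [587.9, -47.9, 161.5]
orientation: [0.999, -0.035, 0.001, 0.0]
wrist_force: [0.6, 0.3, -3.9]
finger_gap: 43.8
t 15.35 p [587.9 -47.9 161.5] yaw -4.0 zdown [ 0.002 -0.    -1.   ] gap 43.8 F [ 0.6  0.3 -3.9] M [ 0.04 -0.13  0.03] q [-0.16  0.51  1.62 -0.    1.    1.48]
```

View pics/c7.png

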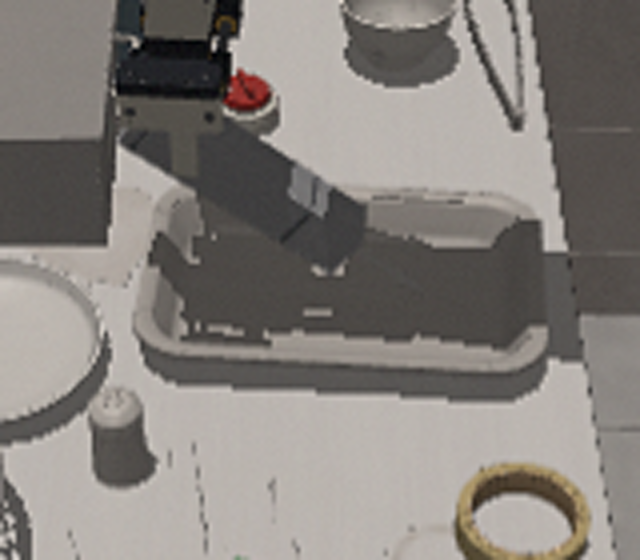

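The holder is at about 30–35° and now carried by the pads (3.9 N), with the spoon still inside. Lowering it and softening the grip so it pivots steeper.

```bash
python3 -m crank '[[-1,-0.004,0,0.006,0],[-1,-0.004,0,0.006,0],[-1,-0.004,0,0.006,0],[-1,-0.002,0,0.003,0],[-1,0,0,0,0],[-1,0,0,0,0],[-1,0,0,0,0],[-1,0,0,0,0],[-1,0,0,0,0],[-1,0,0,0,0]]' 4; python3 go.py;  python3 - <<'E'
from h import *
im=r.grab_frame("side")[:,:,::-1];cv2.imwrite("pics/f8.png",im)
a=cv2.imread("pics/c7.png")
E
```

```text
time: 16.4
ee_pos: [572.9, -46.8, 139.6]
orientation: [0.999, -0.035, -0.0, 0.0]
wrist_force: [0.9, -0.1, -1.3]
finger_gap: 44.0
t 16.4 p [572.9 -46.8 139.6] yaw -4.0 zdown [-0. -0. -1.] gap 44.0 F [ 0.9 -0.1 -1.3] M [ 0.05 -0.24 -0.  ] q [-0.16  0.52  1.68 -0.    0.95  1.48]
```

Run:
```python
import cv2
a=cv2.imread("pics/f8.png")[85:175,195:325]
cv2.imwrite("pics/c8.png",cv2.convertScaleAbs(cv2.resize(a,None,fx=6,fy=6,interpolation=cv2.INTER_CUBIC),alpha=1.6))
```

```text
(no output)
```

View pics/c8.png

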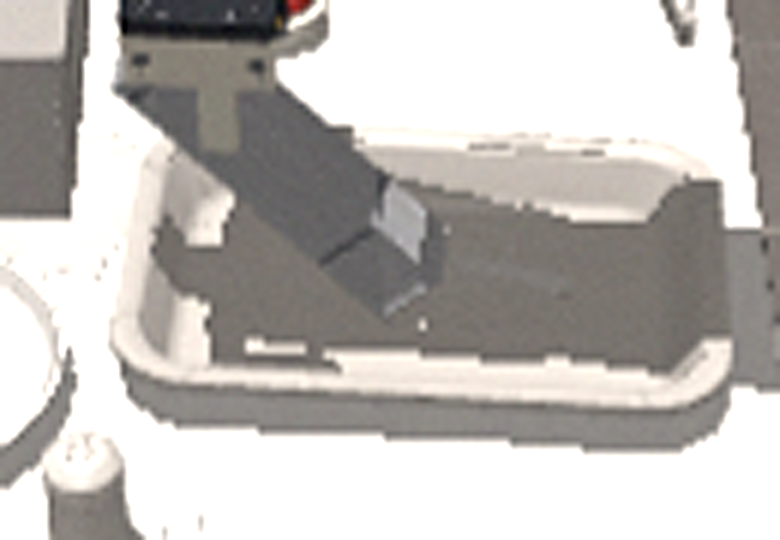

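A light streak runs from the mouth (440,258) to (570,292): the spoon has slid out onto the tray floor, tail still in or at the mouth. Checking clearance to the grey box at left before drawing back.

Run:
```python
from h import *
b=cast("side",[(206.5,120.5)],0)[0];print(b)
for z in(80,100,120,150,180): print(z,cast("side",[(206.5,95)],z)[0].round())
t=cast("side",np.float64([(440,258),(570,292)])/6+[195,85],6);print(t.round(),np.linalg.norm(t[1]-t[0]))
```

```text
[ 666.96457349 -105.06457214    0.        ]
80 [ 663. -139.   80.]
100 [ 659. -113.  100.]
120 [655. -86. 120.]
150 [649. -46. 150.]
180 [643.  -6. 180.]
[[457. -64.   6.]
 [386. -38.   6.]] 75.62613063596915
```

The box is about 105 mm high and the gripper body stays above 200 mm, so there is room. Drawing back along the holder's axis.

```bash
python3 -m crank '[[-1,0,0,0,0],[-1,0,0,0,0],[-1,0,0,0,0],[-1,0.005,0,-0.004,0],[-1,0.007,0,-0.006,0],[-1,0.008,0,-0.006,0],[-1,0.008,0,-0.006,0],[-1,0.008,0,-0.006,0],[-1,0.008,0,-0.006,0],[-1,0.008,0,-0.006,0]]' 15; python3 go.py; python3 -m crank '[[-1,0.004,0,-0.01,0],[-1,0,0,-0.02,0],[-1,0,0,-0.02,0],[-1,0,0,-0.02,0],[-1,0,0,-0.02,0],[-1,0,0,0,0],[-1,0,0,0,0],[-1,0,0,0,0],[-1,0,0,0,0],[-1,0,0,0,0]]' 15; python3 go.py 555 230 260 -4;  python3 - <<'E'
from h import *
im=r.grab_frame("side")[:,:,::-1];cv2.imwrite("pics/f9.png",im)
a=im[35:175,195:325]
cv2.imwrite("pics/c9.png",cv2.convertScaleAbs(cv2.resize(a,None,fx=4.2,fy=4.2,interpolation=cv2.INTER_CUBIC),alpha=1.5))
E
```

```text
time: 17.45
ee_pos: [625.6, -50.4, 180.2]
orientation: [0.999, -0.035, 0.0, 0.0]
wrist_force: [0.3, 0.1, -1.8]
finger_gap: 43.8
t 17.45 p [625.6 -50.4 180.2] yaw -4.0 zdown [ 0. -0. -1.] gap 43.8 F [ 0.3  0.1 -1.8] M [ 0.06 -0.1   0.03] q [-0.15  0.56  1.5  -0.    1.09  1.49]
time: 18.45
ee_pos: [628.6, -50.6, 268.9]
orientation: [0.999, -0.035, -0.001, -0.0]
wrist_force: [0.1, -0.1, -2.9]
finger_gap: 44.2
t 18.45 p [628.6 -50.6 268.9] yaw -4.0 zdown [-0.001  0.    -1.   ] gap 44.2 F [ 0.1 -0.1 -2.9] M [ 0.08 -0.06  0.04] q [-0.15  0.48  1.4  -0.    1.27  1.49]
shift [ -92.9 -274.9    9. ] turn 0.001
```

View pics/c9.png

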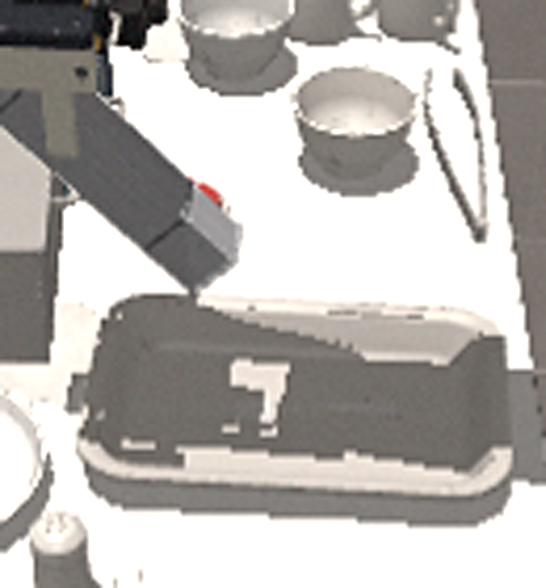

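The spoon lies on the tray floor with its handle at (330–395,410) in the crop, and the holder is clear of it. Carrying the empty holder over the worktop at about (516,240).

```bash
python3 -m crank '[[-1,0,0,0,0],[-1,-0.005,-0.012,0,0],[-1,-0.01,-0.024,0,0],[-1,-0.015,-0.032,0,0],[-1,-0.017,-0.036,0,0],[-1,-0.018,-0.038,0,0],[-1,-0.018,-0.038,0,0],[-1,-0.018,-0.038,0,0],[-1,-0.017,-0.036,0,0],[-1,-0.014,-0.028,0,0]]' 40; python3 go.py 516 240 260 -4
python3 -m crank '[[-1,0,0,0,0],[-1,0,0,0.015,0],[-1,0,0,0.02,0],[-1,0,0,0.02,0],[-1,0,0,0.02,0],[-1,0,0,0.02,0],[-1,0,0,0,0],[-1,0,0,0,0],[-1,0,0,0,0],[-1,0,0,0,0]]' 40; python3 go.py 516 240 260 -4
python3 - <<'E'
from h import *
im=r.grab_frame("side")[:,:,::-1];cv2.imwrite("pics/f10.png",im)
cv2.imwrite("pics/c10.png",cv2.resize(im[100:260,190:350],None,fx=3.7,fy=3.7,interpolation=cv2.INTER_CUBIC))
E
```

```text
time: 19.5
ee_pos: [515.0, 242.3, 269.8]
orientation: [0.999, -0.034, 0.0, -0.0]
wrist_force: [0.8, -0.0, -4.0]
finger_gap: 44.3
t 19.5 p [515.  242.3 269.8] yaw -3.9 zdown [ 0.  0. -1.] gap 44.3 F [ 0.8 -0.  -4. ] M [ 0.09 -0.16 -0.06] q [0.36 0.36 1.57 0.   1.21 2.  ]
shift [1.2 2.2 9.8] turn 0.002
time: 20.5
ee_pos: [517.1, 239.9, 175.8]
orientation: [0.999, -0.035, 0.001, -0.0]
wrist_force: [-0.3, 0.5, -3.5]
finger_gap: 43.7
t 20.5 p [517.1 239.9 175.8] yaw -4.0 zdown [ 0.002  0.001 -1.   ] gap 43.7 F [-0.3  0.5 -3.5] M [-0.02 -0.07  0.07] q [ 0.35  0.46  1.67 -0.    1.01  1.99]
shift [ -1.   -0.  -84.2] turn 0.001
```

View pics/c10.png

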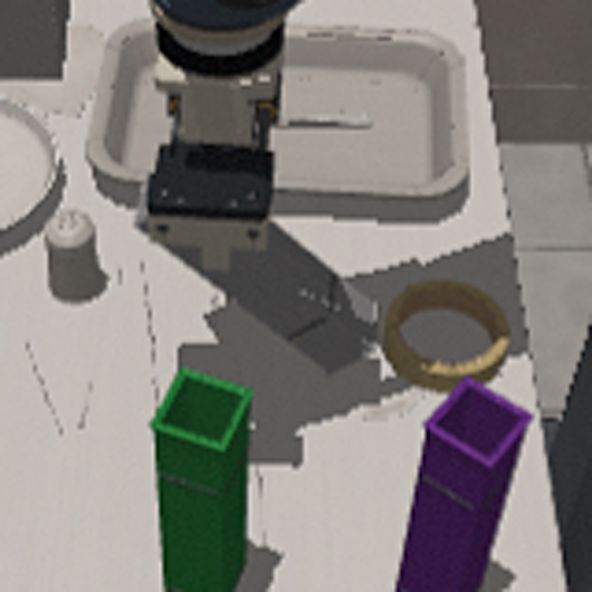

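The spoon's handle lies in the tray at (280–370,120). The holder's mouth is near the tape at (375,330), so I shift it +x and lower it, pivoting it flat.

```bash
python3 -m crank '[[-1,0.005,0,0,0],[-1,0.005,0,0.012,0],[-1,0.005,0,0.018,0],[-1,0.005,0,0.018,0],[-1,0.002,0,0.004,0],[-1,0.01,0,0.0105,0],[-1,0.01,0,0.0105,0],[-1,0.0075,0,0.012,0],[-1,0.0075,0,0.012,0],[-1,0,0,0,0]]' 6; python3 go.py
python3 -m crank '[[-1,0.006,0,0.012,0],[-1,0.005,0,0.012,0],[-1,0.004,0,0.012,0],[-1,0.003,0,0.007,0],[-1,0.001,0,0.003,0],[-1,0,0,0,0],[-1,0,0,0,0],[-1,0,0,0,0],[-1,0,0,0,0],[-1,0,0,0,0]]' 6; python3 go.py
```

```text
time: 21.55
ee_pos: [573.3, 235.3, 75.3]
orientation: [0.999, -0.035, -0.001, 0.001]
wrist_force: [-0.4, -0.1, -2.8]
finger_gap: 43.7
t 21.55 p [573.3 235.3  75.3] yaw -4.0 zdown [-0.003 -0.001 -1.   ] gap 43.7 F [-0.4 -0.1 -2.8] M [ 0.01 -0.05 -0.  ] q [0.31 0.68 1.58 0.   0.89 1.95]
time: 22.55
ee_pos: [592.3, 234.5, 31.5]
orientation: [0.999, -0.035, -0.0, 0.0]
wrist_force: [0.0, -0.0, -2.8]
finger_gap: 43.9
t 22.55 p [592.3 234.5  31.5] yaw -4.0 zdown [-0. -0. -1.] gap 43.9 F [ 0.  -0.  -2.8] M [ 0.03 -0.05  0.02] q [0.3  0.77 1.54 0.   0.83 1.94]
```

```bash
python3 -m crank '[[-1,0,0,0.001,0],[-0.05,0,0,0,0],[0,0,0,0,0],[0.2,0,0,0,0],[0.4,0,0,0,0],[0.4,0,0,0,0],[0.4,0,0,-0.01,0],[0.4,0,0,-0.02,0],[0.4,0,0,-0.03,0],[0.4,0,0,-0.03,0]]' 6; python3 -m crank '[[0.4,0,0,-0.04,0],[0.4,0,0,-0.04,0],[0.4,0,0.04,-0.03,0],[0.4,0,0.04,-0.03,0],[0.4,0.01,0.04,0,0],[0.4,0.01,0.04,0,0],[0.4,0.01,0.04,0,0],[0.4,0.01,0.04,0,0],[0.4,0,0.04,0,0],[0.4,0,0.03,0,0]]' 6;  python3 - <<'E'
from h import *
im=r.grab_frame("side")[:,:,::-1];cv2.imwrite("pics/f11.png",im)
cv2.imwrite("pics/c11.png",cv2.resize(im[40:220,190:350],None,fx=3.3,fy=3.3,interpolation=cv2.INTER_CUBIC))
E
```

```text
time: 23.55
ee_pos: [592.4, 234.5, 122.2]
orientation: [0.999, -0.035, -0.0, 0.0]
wrist_force: [0.0, 0.3, -0.3]
finger_gap: 65.5
time: 24.55
ee_pos: [610.6, -79.8, 261.4]
orientation: [0.999, -0.035, 0.0, 0.0]
wrist_force: [1.1, 0.3, 0.1]
finger_gap: 65.2
```

The viewer is used up, so I check by numbers.

```bash
python3 - <<'E'
from h import *
g=lambda n:cv2.cvtColor(cv2.imread(n),cv2.COLOR_BGR2GRAY)
a=g("pics/f11.png");a0=g("pics/side0.png")
# holder: dark blob on the worktop south of the tray
m=np.zeros_like(a);m[150:215,195:300]=(a[150:215,195:300]<110)*255
n,l,st,c=cv2.connectedComponentsWithStats(m)
for i in np.argsort(-st[1:,4])[:3]+1:
    box=cv2.minAreaRect(np.argwhere(l==i)[:,::-1].astype(np.float32));print(st[i],[np.round(v,1) for v in box[:2]],round(box[2],1));bp=cv2.boxPoints(box);print(cast("side",bp,22).round()[:,:2].tolist())
# shift of things against the first picture (template match)
for k,(x,y,w,h) in {"shaker":(200,155,22,28),"tape":(292,176,38,32),"bowl1":(262,50,36,30),"bowl2":(236,28,32,28),"tray right end":(290,103,32,55),"tray left rim":(212,125,20,35)}.items():
    T=a0[y:y+h,x:x+w];S=a[y-10:y+h+10,x-10:x+w+10];R=cv2.matchTemplate(S,T,cv2.TM_CCOEFF_NORMED);_,v,_,p=cv2.minMaxLoc(R);print(k,"px shift",p[0]-10,p[1]-10,round(v,2))
# spoon: strip brighter than the floor, f10 (before, unshaded)
f=g("pics/f10.png");print(f[128:138,262:300:3])
E
python3 go.py
```

```text
[202 183  75  32 876] [array([238.3, 202.1]), array([74. , 26.1])] 11.0
[[650.0, 283.0], [645.0, 191.0], [437.0, 239.0], [453.0, 326.0]]
[216 150  84  10 540] [array([257.6, 153.5]), array([83.4,  7.1])] 3.2
[[621.0, 79.0], [622.0, 49.0], [363.0, 64.0], [367.0, 95.0]]
[203 163  16  19 210] [array([209.9, 172.8]), array([16.5, 15. ])] 76.0
[[662.0, 130.0], [620.0, 114.0], [604.0, 177.0], [645.0, 192.0]]
shaker px shift 0 0 1.0
tape px shift 0 0 1.0
bowl1 px shift 0 0 1.0
bowl2 px shift 0 0 1.0
tray right end px shift 0 0 0.52
tray left rim px shift 0 0 0.76
[[ 72  72 163 162 163 165 163 163 164 161 161 161 162]
 [ 41  84 160 162 162 164 163 163 163 163 162 161 160]
 [ 35 106 160 162 160 162 162 163 164 161 162 163 161]
 [ 36 102 161 159 170 176 171 169 166 162 162 162 162]
 [ 37 107 126 113 143 158 147 163 175 167 163 161 162]
 [ 37 119  66  70  69  65  68 122 153 143 164 163 161]
 [ 49 113 115 116 116 112 115 111 106 118 164 163 163]
 [ 71 164 165 166 167 167 166 165 165 164 161 162 162]
 [ 84 162 162 162 161 161 162 163 161 161 161 162 162]
 [ 83 162 161 160 162 163 162 163 161 161 161 161 161]]
t 24.6 p [610.4 -83.1 261.4] yaw -4.1 zdown [ 0.    -0.002 -1.   ] gap 64.9 F [-0.7 -3.  -0.6] M [-0.09  0.02 -0.03] q [-0.21  0.45  1.45 -0.    1.23  1.43]
```

```bash
python3 -m crank '[[0.4,0,0.03,-0.01,0],[0.4,0,0.04,-0.01,0],[0.4,0,0.04,0,0],[0.4,0,0.04,0,0],[0.4,0,0.04,0,0],[0.4,0,0.04,0,0],[0.4,0,0.04,0,0],[0.4,0,0.03,0,0],[0.4,0,0,0,0],[0.4,0,0,0,0]]' 6;  python3 - <<'E'
from h import *
im=r.grab_frame("side")[:,:,::-1];cv2.imwrite("pics/f12.png",im)
g=lambda n:cv2.cvtColor(cv2.imread(n),cv2.COLOR_BGR2GRAY)
a=g("pics/f12.png");a0=g("pics/side0.png")
d=cv2.absdiff(a,a0);m=np.uint8(d>12)*255
n,l,st,c=cv2.connectedComponentsWithStats(m)
for i in range(1,n):
    if st[i,4]>15 and st[i,1]>100: print(st[i])
for y0,y1,x0,x1 in((108,145,222,312),):
    ys,xs=np.nonzero(d[y0:y1,x0:x1]>12);k=ys+y0<146
    if len(xs): 
        q=np.c_[xs+x0,ys+y0].astype(np.float32);print(cv2.minAreaRect(q));W=cast("side",q,6)[:,:2];print(W.min(0),W.max(0))
for k,(x,y,w,h) in {"tray right":(290,103,32,55),"tray left":(212,105,20,50)}.items():
    R=cv2.matchTemplate(a[y-10:y+h+10,x-10:x+w+10],a0[y:y+h,x:x+w],cv2.TM_CCOEFF_NORMED);_,v,_,p=cv2.minMaxLoc(R);print(k,p[0]-10,p[1]-10,round(v,2))
E
```

```text
time: 25.6
ee_pos: [590.1, -376.7, 280.9]
orientation: [0.999, -0.035, 0.0, -0.0]
wrist_force: [1.3, -0.2, 1.1]
finger_gap: 65.2
[307 118  19  30 257]
[249 131  42   7 112]
[448 138   9  15  83]
[ 201  144   80   66 2288]
[395 156  39  15 292]
[370 166  56  17 700]
[257 202  15   8  40]
[355 271  31  11 219]
((281.9135437011719, 127.71891784667969), (24.115039825439453, 67.19861602783203), 72.89727020263672)
[ 305.22742293 -172.02863816] [520.77736623  12.70909979]
tray right 0 1 0.4
tray left 0 0 1.0
```

Against the first picture, a blob about 42 px long (roughly 137 mm) lies at px (249–291, 131–138) on the tray floor. That is the whole spoon. The tray has not shifted. Handing in.

```bash
python3 -c "
from station import r
print(r.close_job())"
```

```text
the job is handed in; nothing more can be done
None
```

The job is handed in at about 26 s: by my last checks the teaspoon is in the tray and the empty holder lies on its side on the worktop. No verdict came back, so this rests on my own pictures and numbers.

**What I did:** I gripped the grey holder near its top, carried it upright into the tray and laid it down there. I then regripped it about 40 mm from its base and lifted that end, with the mouth on or just above the tray floor. At about 46° mouth-down the teaspoon slid out, and I drew the holder back clear of it. Finally I lowered the holder onto the open worktop in front of the tray and let go.

**Last checks:**
- **Teaspoon:** one blob of about its full length lies on the tray floor, near the middle.
- **Holder:** it measures about 200 mm long, lying roughly 100 mm clear of the tray. The grip was about 25 mm up when I let go, as it should be for a holder lying flat. Its angle from level was not measured directly.
- **Bystanders:** the salt shaker, tape roll and both white bowls show no pixel shift against the first picture.
- **Tray:** the left end has not shifted. The right end matched poorly (0.40, with a 1 px shift), most likely because the arm's shadow fell on it, so I relied on the left end.

**Not as planned:**
- **Grip:** the pads held the holder at about 30–35° at first, so I lowered it and softened the grip to get it steeper.
- **Last view:** the picture viewer ran out before the final view, so the end checks are numerical only.
- **Holder heading:** the dark patch suggests the holder lies about 8° off the heading I expected. It includes shadow, and the heading does not affect the result.

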